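# Put the bedside coffee set back on its trays

## Robot

A 6-joint arm with a two-finger parallel gripper is mounted at the origin on the work surface. World frame = base frame: x ahead of the robot, y to its left, z up, the work surface at z = 0. Lengths are in m, angles in rad, forces in N, time in s.
With the tool pointing down it reaches from about 0.25 to 0.775 m from the base axis. Payload 8.9 kg.
Tool frame: the origin (TCP) lies on the centre line of the jaws, within the pads' length; the fingertips stand 11 mm ahead of it and the grasp point (between the pads) lies 8 mm behind it (robot.tip_reach is the distance from the TCP to the fingertips, in m); z points along the fingers, y is the line along which they close (so a half turn about z gives the same grasp; the last joint's range is limited). The gripper opens to 85 mm and grips with 20 to 120 N. Pads are 22 mm wide; open, the fingers measure 114 mm over their backs; the gripper's body (76 mm by 85 mm) begins 54 mm behind the grasp point. The pads swing forward as they close: fully open they stand 13 mm farther back than shut.
Start: joints at [0.996, 0.291, -0.153, 1.127, 0, 1.431], TCP at [0.222, 0.476, 0.242] pointing down, gripper open.
Joint ranges: [-2.52, 2.52], [-0.91, 1.74], [-1.3, 1.37], [-1.96, 2.02], [-1.52, 1.47], [-3.14, 3.14]. Speed limits (rad/s): [2.22, 2.22, 2.79, 3.14, 3.14, 3.14].

## Interface

Orientations are given as [roll, pitch, yaw] about the fixed x, y, z axes, in that order (R = Rz(yaw) Ry(pitch) Rx(roll)).
In Python, from rig import robot gives the robot as it stands.
- The arm moves only by the tool move_arm, never from a script. Its argument "increments" is a list that holds one entry, the list of rows, each a list of 4 numbers: the shift along the world's x, y, z in mm, then the turn about the world's z in degrees. A call has 1 to 12 rows; each row shifts and turns the commanded pose from where the row before left it; what a row does not reach is not made up. A row lasts 1/8 s, in which the tool goes at most 62.5 mm and 10.7 degrees, less where a joint would pass 70% of its speed; a pose out of reach is approached as far as the arm can. A call with a gripper value outside its range is refused whole. "hand" is the gripper's target within -1 to 1 (fully open at 1, half-way at 0, shut at -1), set as the call begins (left out, the last holds). The fingers move at their own pace and stop on an object; the grip force is fixed at half the most. Time passes only in rows, so rows that do not move let the fingers close. It gives the time, the measured TCP pose, the force, the opening and the grip force at its end, in the units of the state.
- robot.read_state(): the state, without advancing time (a new reading comes with each control period).
- robot.capture(name): name is "scene" or "top" or "wrist"; returns the picture (420x560x3 uint8, red, green, blue); there is no depth.
- robot.camera_info(name): a dict with "vertical_fov" (degrees; the focal length in pixels is half the picture's height over the tangent of half this angle, whatever the lens; pixels are square), "cx", "cy" (the principal point, pixels), "k1" (the pictures are not rectified: a ray, as slopes to the right and down, at radius r is drawn at 1 + k1 r^2 times it, then the intrinsics apply), "rvec" (rotation vector, rad) and "tvec" (3), from world to camera coordinates, as OpenCV has them; the wrist camera has in their place "T_tool_cam" (4x4, takes a point from camera to tool coordinates, whose origin is the TCP and whose axes are the flange's). Camera axes: x right, y down, z forward; pixel columns grow to the right and rows downward; lengths in m; the calibration is good to about 2 mm. A picture is of the moment at which its call begins: read the wrist's pose just before it. camera_info takes no time and is no camera call.
- robot.close_job(): hands the job in; it is judged then, once.
The state is a dict: "time_s": time; "qpos": joint angles; "joint_vel": joint speeds; "effort": joint torques, N m; "tcp_pos": TCP position; "ee_rot": TCP orientation; "wrist_force": force on the tool from outside, world axes, zero at the start; "torque": the same for the moment, N m; "width": finger opening in m; "grip_force": force on a finger pad.
Only numpy, scipy, OpenCV 4.12 (cv2) and the standard library are available. Lean on these libraries where they do the work, as an engineer would, in place of code of your own. Each camera call takes 0.05 s, during which the arm holds its last target. There are 200 camera calls.

## Task

Tidy the bedside coffee set: put each of the four white lidded containers into the recessed wooden tray of its own shape and size (large round, small round, square, oblong), standing upright and flat on the tray's floor inside the rim, the square and oblong ones turned to lie in line with their trays. Set them down without dropping them or tipping them over, and leave the clock and the succulent where they stand.

Things in the scene. Friction and masses are not known exactly. Their poses are not given: they have to be found in the camera images.
- canister: Large round coffee canister, 64 mm in diameter, 78 mm high to the top of the lid, 88 mm with its knob, 0.2 to 0.45 kg. Loose, closed, stands upright; white ceramic body with a light wooden lid and, in the middle of the lid, a small round wooden knob (16 mm across, 10 mm high). Origin: centre of the underside, z up. Grip it from above by its straight sides.
- pot: Small round sugar pot, 42 mm in diameter, 58 mm high to the top of the lid, 68 mm with its knob, 0.1 to 0.2 kg. Loose, closed, stands upright; white ceramic body with a light wooden lid and, in the middle of the lid, a small round wooden knob (16 mm across, 10 mm high). Origin: centre of the underside, z up. Grip it from above by its straight sides.
- caddy: Square tea caddy, 56 x 56 mm, 70 mm high to the top of the lid, 80 mm with its knob, 0.18 to 0.37 kg; x and y are square to its sides. Loose, closed, stands upright; white ceramic body with a light wooden lid and, in the middle of the lid, a small round wooden knob (16 mm across, 10 mm high). Origin: centre of the underside, z up. Grip it from above by its straight sides.
- box: Oblong box for sachets, 80 mm along its x, 36 mm along its y, 56 mm high to the top of the lid, 66 mm with its knob, 0.14 to 0.28 kg. Loose, closed, stands upright; white ceramic body with a light wooden lid and, in the middle of the lid, a small round wooden knob (16 mm across, 10 mm high). Origin: centre of the underside, z up. Grip it from above by its straight sides.
- canister_tray: Large round tray, recess 80 mm in diameter, 88 mm over the rim: the place of the large round canister. Fixed to the table; dark wooden rim 4 mm thick, cork-lined floor. The floor of the recess is 4 mm and the top of the rim 12 mm above the table. Origin: centre of the underside, on the table, z up.
- pot_tray: Small round tray, recess 58 mm in diameter, 66 mm over the rim: the place of the small round pot. Fixed to the table; dark wooden rim 4 mm thick, cork-lined floor. The floor of the recess is 4 mm and the top of the rim 12 mm above the table. Origin: centre of the underside, on the table, z up.
- caddy_tray: Square tray, recess 72 x 72 mm, 80 mm over the rim, sides along its x and y: the place of the square caddy. Fixed to the table; dark wooden rim 4 mm thick, cork-lined floor. The floor of the recess is 4 mm and the top of the rim 12 mm above the table. Origin: centre of the underside, on the table, z up.
- box_tray: Oblong tray, recess 96 mm along its x and 52 mm along its y, 104 x 60 mm over the rim: the place of the oblong box. Fixed to the table; dark wooden rim 4 mm thick, cork-lined floor. The floor of the recess is 4 mm and the top of the rim 12 mm above the table. Origin: centre of the underside, on the table, z up.
- clock: Bystander: black plastic bedside clock, 40 mm along x, 74 mm along y, 65 mm high; loose. Origin: centre of the underside.
- succulent: Bystander: small succulent in a terracotta pot, 72 mm across at the rim, about 82 mm high; loose. Origin: centre of the underside.
Things that resemble listed ones, but are neither listed nor needed, are in the scene too. Leave any purple or yellow look-alike of the pot alone. Leave any purple look-alike of the canister_tray alone.

How it is judged:
By the outcome, as a careful person would: the job done as asked, in the order asked, and still so for the second after the job is handed in, with the robot touching nothing.
It also fails if it takes over 112 s, if anything falls off the work surface, if the arm or the gripper's body presses on something with over 40 N, if the wrist force passes 120 N, or if a joint passes its speed limit or range.

## Working session

There is one attempt and no reset: what is moved stays moved. The work goes in short steps, Python scripts to look and compute and a tool call to move; the robot and the scene stay as the last step left them, time stands still between calls to the robot, and variables do not carry over. Pictures are saved under pics/ and viewed, at most 14 in all, crops included, and the job is handed in when it is done.

Besides the shell and the picture viewer there is one more tool, called after "Call:" by a JSON object that holds its "method" and its "body". move_arm: Moves the arm, as the interface text tells. Its arguments: {"type":"object","properties":{"increments":{"type":"array","items":{"type":"array","items":{"type":"array","items":{"type":"number"}}}},"hand":{"type":"number"}},"required":["increments"]}

```bash
mkdir -p pics; cat > h.py <<'E'
import numpy as np, cv2
from rig import robot
def cam(name, st=None):
    i=robot.camera_info(name); f=210/np.tan(np.radians(i["vertical_fov"])/2)
    if "rvec" in i:
        R=cv2.Rodrigues(np.array(i["rvec"],float))[0]; t=np.array(i["tvec"],float).ravel()
        return f,i["cx"],i["cy"],i["k1"],R.T,-R.T@t
    from scipy.spatial.transform import Rotation as Ro
    T=np.array(i["T_tool_cam"]); Rt=Ro.from_euler("xyz",st["ee_rot"]).as_matrix()
    return f,i["cx"],i["cy"],i["k1"],Rt@T[:3,:3],Rt@T[:3,3]+np.array(st["tcp_pos"])
def ray(c,uv):
    f,cx,cy,k,R,o=c
    d=(np.asarray(uv,float)-[cx,cy])/f; s=d.copy()
    for _ in range(20): s=d/(1+k*(s**2).sum(-1,keepdims=True))
    return o,np.concatenate([s,np.ones(s.shape[:-1]+(1,))],-1)@R.T
def plane(c,uv,z):
    o,d=ray(c,uv); return (o+d*((z-o[2])/d[...,2:3]))[...,:2]
def proj(c,P):
    f,cx,cy,k,R,o=c
    p=(np.asarray(P,float)-o)@R; s=p[...,:2]/p[...,2:]
    return s*(1+k*(s**2).sum(-1,keepdims=True))*f+[cx,cy]
def save(img,n): cv2.imwrite("pics/"+n,img[:,:,::-1])
E
python3 - <<'E'
from h import *
st=robot.read_state(); print(st)
for n in("scene","top","wrist"):
    im=robot.capture(n); np.save(n,im); save(im,n+"0.png"); print(robot.camera_info(n))
E
```

```text
{'time_s': 0.0, 'qpos': array([ 9.95687523e-01,  2.91252098e-01, -1.54061790e-01,  1.12666922e+00,
        2.60548068e-06,  1.43145311e+00]), 'joint_vel': array([-9.56544905e-05, -3.14643804e-04,  9.95760325e-04,  1.44766043e-03,
       -6.77082826e-04,  7.75567371e-04]), 'effort': array([ 8.19046236e-04, -5.37149513e+01,  3.31368828e+01,  1.59578095e-02,
       -2.29260758e-05,  1.35086250e-05]), 'tcp_pos': array([0.22141522, 0.47561179, 0.241771  ]), 'ee_rot': array([-3.14041774e+00, -1.67415480e-04,  2.70582697e+00]), 'wrist_force': array([ 0.04035863,  0.46195341, -0.43418657]), 'torque': array([-0.0443201 ,  0.02514221, -0.06198908]), 'grip_force': 0.0, 'width': 0.08518496259216347}
{'vertical_fov': 43.99948853348923, 'cx': 275.22307484967064, 'cy': 208.32309605954023, 'k1': -0.13982457625516664, 'rvec': array([ 2.31604917,  0.94874684, -0.30740701]), 'tvec': array([-0.36449869, -0.25055777,  1.45879374])}
{'vertical_fov': 49.840514545432946, 'cx': 273.36365337901805, 'cy': 204.89858668874456, 'k1': -0.00930596035377853, 'rvec': array([ 2.12741509, -2.1526993 ,  0.15979699]), 'tvec': array([0.02855689, 0.52537702, 1.34176954])}
{'vertical_fov': 66.14089236838888, 'cx': 277.0448599878713, 'cy': 218.03396271306644, 'k1': -0.025029956171791795, 'T_tool_cam': array([[ 2.81939516e-04, -9.44892784e-01, -3.27379822e-01,
         8.48863743e-02],
       [ 9.99999905e-01,  1.57083103e-04,  4.07822319e-04,
        -1.24722307e-03],
       [-3.33922527e-04, -3.27379906e-01,  9.44892738e-01,
        -1.30904501e-01],
       [ 0.00000000e+00,  0.00000000e+00,  0.00000000e+00,
         1.00000000e+00]])}
```

View pics/top0.png

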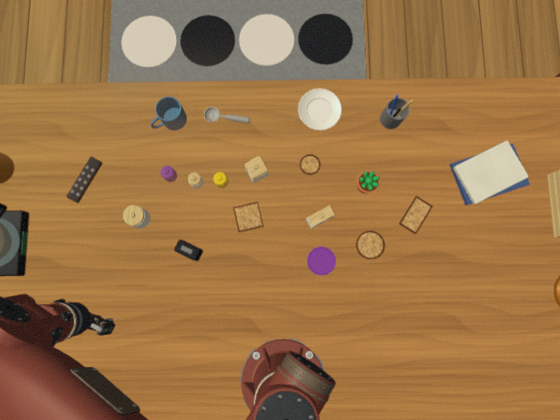

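View pics/scene0.png

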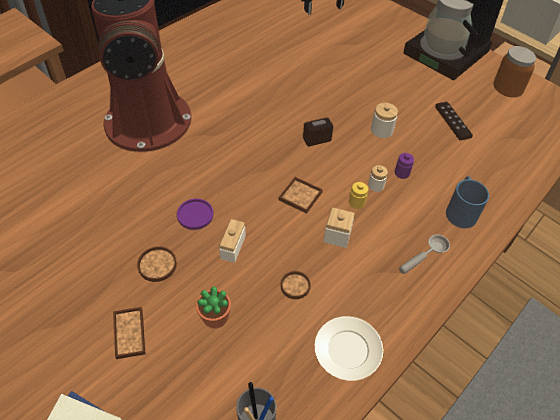

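The top view shows: the canister at (135,216), the caddy at (256,168), the box at (320,217). The pot candidates are white (194,180), purple (167,173) and yellow (220,180), so the white one is the pot. The round tray candidates are cork (370,245) and purple disc (321,261), so the cork one is the canister_tray. The pot_tray is at (310,164), caddy_tray (248,217), box_tray (416,215), clock (188,250) and succulent (369,181).

```bash
python3 - <<'E'
from h import *
c=cam("top")
for n,uv,z in [("canister",(134,213),.083),("pot",(194,179),.063),("caddy",(256,163),.075),("box",(320,214),.06),("ctray",(370,245),.012),("ptray",(310,164),.012),("qtray",(248,217),.012),("btray",(416,215),.012),("clock",(188,250),.06),("succ",(369,181),.08),("purple",(167,173),.06),("yellow",(220,179),.06),("pdisc",(321,261),.01)]:
    print(n,plane(c,uv,z).round(3))
im=np.load("top.npy")
save(cv2.resize(im[135:275,100:300],None,fx=4,fy=4,interpolation=cv2.INTER_CUBIC),"crop.png")
E
```

```text
canister [0.5   0.435]
pot [0.605 0.262]
caddy [0.649 0.073]
box [ 0.493 -0.117]
ctray [ 0.402 -0.274]
ptray [ 0.66  -0.095]
qtray [0.493 0.102]
btray [ 0.493 -0.421]
clock [0.39  0.278]
succ [ 0.588 -0.265]
purple [0.625 0.346]
yellow [0.604 0.184]
pdisc [ 0.355 -0.122]
```

View pics/crop.png

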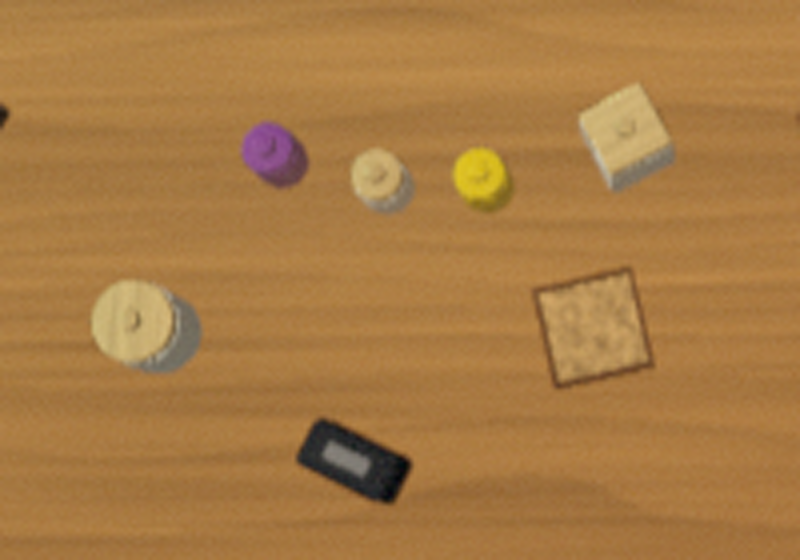

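The crop confirms the white-bodied pot, crop (377,180), lying between the purple (273,153) and the yellow (482,178) ones. Next I'll measure with masks in the top view.

```bash
cat > meas.py <<'E'
from h import *
def fit(im,c,center,r,kind,z):
    """minAreaRect/centroid of lid (pale) or tray rim (dark) near pixel center, on plane z"""
    x,y=map(int,center); y0=max(y-r,0);x0=max(x-r,0); S=4
    p=cv2.resize(im[y0:y+r+1,x0:x+r+1],None,fx=S,fy=S,interpolation=cv2.INTER_CUBIC)
    hsv=cv2.cvtColor(p,cv2.COLOR_RGB2HSV); g=hsv[...,2]
    m=((hsv[...,1]<135)&(g>170)) if kind=="lid" else (g<105)
    m=m.astype(np.uint8)*255
    cs=cv2.findContours(m,cv2.RETR_EXTERNAL,cv2.CHAIN_APPROX_NONE)[0]
    k=max(cs,key=lambda q:cv2.contourArea(cv2.convexHull(q)))
    uv=(k[:,0]+.5)/S-.5+[x0,y0]
    W=plane(c,uv,z).astype(np.float32)*1000
    rc=cv2.minAreaRect(W); ci=cv2.minEnclosingCircle(W)
    a=rc[2]+(0 if rc[1][0]>=rc[1][1] else 90)
    return np.round(rc[0],1),np.round(rc[1],1),round(a,1),np.round(ci[0],1),round(ci[1],1),m
E
python3 - <<'E'
from meas import *
im=np.load("top.npy"); c=cam("top"); ms=[]
for n,uv,r,k,z in [("canister",(134,213),18,"lid",.078),("pot",(194,179),11,"lid",.058),("caddy",(256,166),18,"lid",.07),("box",(320,215),22,"lid",.056),("ctray",(370,245),22,"rim",.012),("ptray",(310,164),18,"rim",.012),("qtray",(248,217),22,"rim",.012),("btray",(416,215),26,"rim",.012)]:
    f=fit(im,c,uv,r,k,z); print(n,*f[:5]); ms.append(cv2.resize(f[5],(150,150)))
cv2.imwrite("pics/m.png",np.vstack([np.hstack(ms[:4]),np.hstack(ms[4:])]))
E
```

```text
canister [495.  441.4] [62.4 59.6] 1.9 [495.9 439.2] 33.0
pot [609.2 265.1] [38.7 40.2] 105.6 [607.4 265.3] 21.6
caddy [634.8  75.7] [63.8 60.6] 27.6 [633.9  76.2] 42.6
box [ 487.8 -115.8] [34.8 87.8] 118.0 [ 490.8 -115. ] 44.7
ctray [ 398.5 -312.3] [ 7.8 44.1] 173.1 [ 398.9 -308.8] 22.0
ptray [689.7 -94.9] [19.8  2.5] 89.3 [688.9 -94.9] 9.9
qtray [450.2 129.1] [2.2 1.6] 44.6 [450.4 128.9] 1.2
btray [ 453.1 -390.7] [56.4  4.5] 54.9 [ 454.2 -391.5] 28.2
```

View pics/m.png

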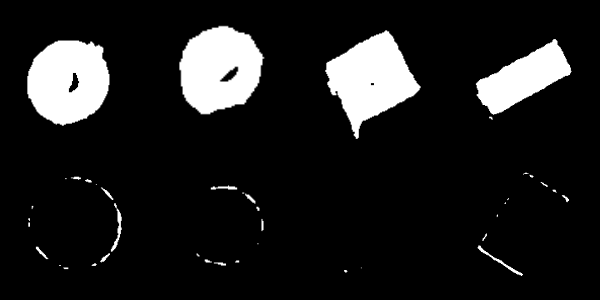

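The masks show clean lids, apart from small side slivers on the caddy, and broken rims at this threshold. I'll raise the rim threshold and open the lid masks.

```bash
python3 - <<'E'
s=open("meas.py").read()
s=s.replace('(g<105)','(g<0.8*np.median(g))')
s=s.replace("    cs=cv2",'    if kind=="lid": m=cv2.morphologyEx(m,cv2.MORPH_OPEN,cv2.getStructuringElement(2,(S*5+1,)*2))\n    cs=cv2',1)
s=s.replace("cv2.RETR_EXTERNAL,","cv2.RETR_EXTERNAL,",1)
open("meas.py","w").write(s)
from meas import *
im=np.load("top.npy"); c=cam("top"); ms=[]
for n,uv,r,k,z in [("canister",(134,213),18,"lid",.078),("pot",(194,179),11,"lid",.058),("caddy",(256,166),18,"lid",.07),("box",(320,215),22,"lid",.056),("ctray",(370,245),22,"rim",.012),("ptray",(310,164),18,"rim",.012),("qtray",(248,217),22,"rim",.012),("btray",(416,215),26,"rim",.012)]:
    f=fit(im,c,uv,r,k,z); print(n,*f[:5]); ms.append(cv2.resize(f[5],(150,150)))
E
```

```text
canister [495.3 441.4] [61.6 59.6] 1.9 [495.6 440.3] 31.7
pot [610.4 269.7] [30.2 41.9] 147.2 [607.9 265.8] 21.0
caddy [638.9  76.9] [54.8 58.6] 116.6 [639.1  76.4] 35.7
box [ 487.9 -115.8] [34.4 86.9] 118.4 [ 488.8 -115.6] 43.7
ctray [ 403.7 -273.3] [89.5 87.6] 89.3 [ 403.5 -273.4] 45.3
ptray [659.  -93.8] [65.3 67.6] 140.2 [659.  -93.7] 34.2
qtray [493.8 102.2] [82.2 79.8] 12.7 [493.4 102.3] 55.6
btray [ 494.2 -418.9] [ 62.7 107.4] 146.0 [ 494.4 -419. ] 59.9
```

Call:
{"method": "move_arm", "body": {"increments": [[[34,-4,-5,0],[34,-4,-5,0],[34,-4,-5,0],[34,-4,-5,0],[34,-4,-5,0],[34,-4,-5,0],[34,-5,-5,0],[35,-5,-5,0],[0,0,0,0],[0,0,0,0]]], "hand": 1}}

```text
time_s: 1.4
tcp_pos: [0.494, 0.4418, 0.2019]
ee_rot: [-3.141, -0.001, 2.706]
wrist_force: [0.6, -0.2, -0.9]
width: 0.0855
grip_force: 0.0
```

```bash
cat > look.py <<'E'
import sys
from meas import *
# look.py name kind z x y(mm) r
n,kind,z,x,y,r=sys.argv[1],sys.argv[2],*map(float,sys.argv[3:])
st=robot.read_state(); im=robot.capture("wrist"); c=cam("wrist",st); np.save(n,im); save(im,n+".png")
uv=proj(c,[x/1e3,y/1e3,z]); print("exp px",uv.round(), "tcp",(st["tcp_pos"]*1e3).round(1),"yaw",np.degrees(st["ee_rot"]).round(2))
f=fit(im,c,uv,int(r),kind,z); print(*f[:5]); cv2.imwrite("pics/%s_m.png"%n,f[5])
E
python3 look.py can1 lid .078 495 440 100
```

```text
exp px [277. 216.] tcp [494.  441.8 201.9] yaw [-1.7995e+02 -4.0000e-02  1.5502e+02]
[470.4 467.4] [24.7 10.8] 35.4 [470.7 467.2] 12.7
```

View pics/can1.png

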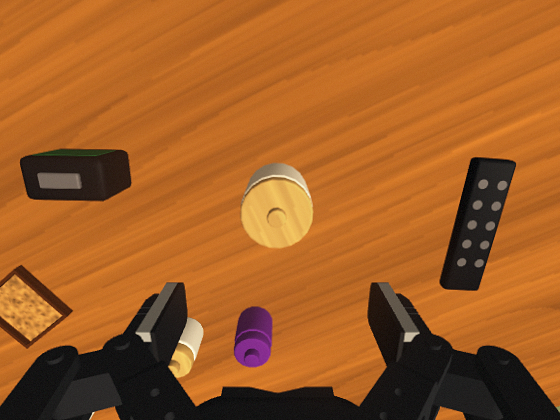

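The wrist view shows the canister lid centred at (277,212), about 35 px in radius, between the open fingers.

```bash
python3 - <<'E'
from h import *
st=robot.read_state(); c=cam("wrist",st); print(plane(c,[[277,212],[277,177],[277,248],[242,212],[313,212]],.078)*1e3)
h=cv2.cvtColor(np.load("can1.npy"),cv2.COLOR_RGB2HSV)
for p in [(277,235),(255,205),(260,172),(290,170),(200,230),(350,150),(380,200),(20,300)]: print(p,h[p[1],p[0]])
E
```

```text
[[491.53373878 441.71500839]
 [464.7620752  454.1591085 ]
 [521.22856725 427.912126  ]
 [479.25848396 415.30339617]
 [504.15646126 468.88194578]]
(277, 235) [ 19 160 231]
(255, 205) [ 20 157 234]
(260, 172) [ 15  88 134]
(290, 170) [ 19  73 191]
(200, 230) [ 14 206 197]
(350, 150) [ 13 204 174]
(380, 200) [ 14 205 204]
(20, 300) [ 15 180 215]
```

Canister at about (492, 441.5). The tool is within 2 mm, so I'll descend to z = 42 and grip. The lid saturation threshold needs to be looser for the wrist view.

Call:
{"method": "move_arm", "body": {"increments": [[[-1,0,-30,0],[-1,0,-30,0],[0,0,-30,0],[0,0,-30,0],[0,0,-25,0],[0,0,-15,0],[0,0,0,0],[0,0,0,0]]]}}

```text
time_s: 2.45
tcp_pos: [0.493, 0.4425, 0.0435]
ee_rot: [3.14, 0.001, 2.706]
wrist_force: [0.2, -0.2, -0.1]
width: 0.0854
grip_force: 0.0
```

Call:
{"method": "move_arm", "body": {"increments": [[[0,0,0,0],[0,0,0,0],[0,0,0,0],[0,0,0,0],[0,0,0,0],[0,0,0,0],[0,0,0,0],[0,0,0,0]]], "hand": -1}}

```text
time_s: 3.45
tcp_pos: [0.4931, 0.4423, 0.0438]
ee_rot: [3.14, 0.001, 2.706]
wrist_force: [-1.2, -0.2, 7.6]
width: 0.0623
grip_force: 65.0
```

Call:
{"method": "move_arm", "body": {"increments": [[[0,0,10,0],[0,0,30,0],[0,0,35,0],[0,0,30,0],[-3,-25,0,0],[-6,-45,0,0],[-6,-50,0,0],[-6,-50,0,0],[-6,-50,0,0],[-6,-50,0,0],[-6,-50,0,0],[-6,-50,0,0]]]}}

```text
time_s: 4.95
tcp_pos: [0.4473, 0.0704, 0.1479]
ee_rot: [3.141, 0.001, 2.706]
wrist_force: [1.4, -1.6, -4.1]
width: 0.0626
grip_force: 67.2
```

Call:
{"method": "move_arm", "body": {"increments": [[[-6,-50,0,0],[-6,-50,0,0],[-6,-50,0,0],[-6,-50,0,0],[-6,-50,0,0],[-6,-45,0,0],[-6,-35,0,0],[-3,-16,0,0],[0,0,0,0],[0,0,0,0]]]}}

```text
time_s: 6.2
tcp_pos: [0.4026, -0.2729, 0.1473]
ee_rot: [3.141, -0.001, 2.706]
wrist_force: [0.1, -0.3, -3.6]
width: 0.0623
grip_force: 67.2
```

```bash
sed -i 's/hsv\[...,1\]<135)&(g>170)/hsv[...,1]<SAT)\&(g>170)/; s/^def fit/SAT=135\ndef fit/' meas.py; python3 look.py ct rim .012 403.6 -273.4 70
```

```text
exp px [278. 211.] tcp [ 402.6 -272.9  147.3] yaw [ 1.7996e+02 -4.0000e-02  1.5507e+02]
[ 399.2 -299.7] [ 79.2 133.7] 96.5 [ 409.3 -300. ] 68.9
```

View pics/ct.png

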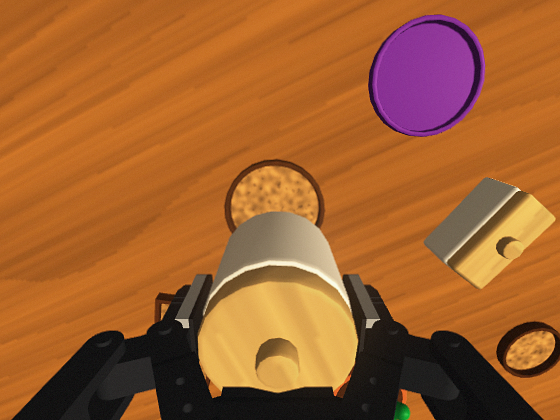

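The view shows the canister held upright. The tray lies behind and below it, with edges at (225,205)–(325,205) and the far rim at row 160, which agrees with the top-view position.

Call:
{"method": "move_arm", "body": {"increments": [[[1,-1,-20,0],[0,0,-25,0],[0,0,-25,0],[0,0,-15,0],[0,0,-8,0],[0,0,-4,0],[0,0,-1,0],[0,0,0,0],[0,0,0,0]]]}}

```text
time_s: 7.38
tcp_pos: [0.4038, -0.2753, 0.0497]
ee_rot: [-3.141, 0.001, 2.706]
wrist_force: [-0.2, 1.1, -4.3]
width: 0.062
grip_force: 67.2
```

Call:
{"method": "move_arm", "body": {"increments": [[[0,1,-1,0],[0,0,-1,0],[0,0,0,0],[0,0,0,0]]]}}

```text
time_s: 7.88
tcp_pos: [0.4036, -0.274, 0.0477]
ee_rot: [3.142, 0.0, 2.706]
wrist_force: [-1.8, 2.0, 5.4]
width: 0.0622
grip_force: 68.4
```

Call:
{"method": "move_arm", "body": {"increments": [[[0,0,0,0],[0,0,0,0],[0,0,0,0],[0,0,0,0],[0,0,15,0],[0,0,35,0],[0,0,40,0],[0,0,40,0],[0,0,22,0]]], "hand": 1}}

```text
time_s: 9.0
tcp_pos: [0.4042, -0.2746, 0.2014]
ee_rot: [-3.141, 0.002, 2.706]
wrist_force: [0.1, -0.6, 0.1]
width: 0.0857
grip_force: 0.0
```

Call:
{"method": "move_arm", "body": {"increments": [[[10,20,0,-5],[15,30,0,-8],[20,36,0,-8],[20,36,0,-8],[12,26,0,-5],[7,10,0,-3],[0,0,0,0],[0,0,0,0]]]}}

```text
time_s: 10.0
tcp_pos: [0.4874, -0.1165, 0.1992]
ee_rot: [-3.141, -0.0, 2.061]
wrist_force: [0.9, 0.1, -0.4]
width: 0.0855
grip_force: 0.0
```

```bash
sed -i 's/SAT=135/SAT=175/' meas.py; python3 look.py box1 lid .056 488 -116 65
```

```text
exp px [279. 206.] tcp [ 487.4 -116.5  199.2] yaw [-179.98   -0.    118.08]
[ 485.9 -116.7] [32.9 85.5] 118.2 [ 485.4 -117. ] 44.6
```

View pics/box1.png

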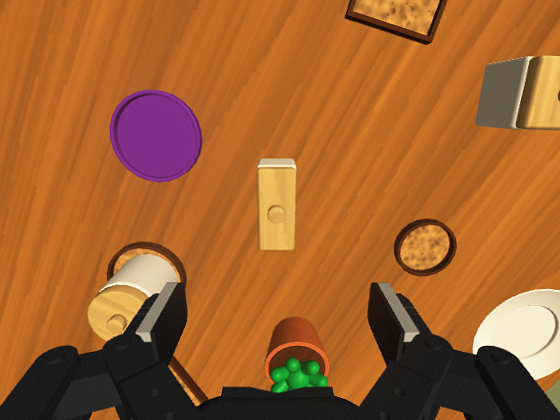

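The view shows the box lid in line with the jaws, rows 166–250 and columns 258–296, and the canister standing in its tray. I'll descend and grip.

Call:
{"method": "move_arm", "body": {"increments": [[[0,-1,-30,0],[0,0,-35,0],[0,0,-35,0],[0,0,-30,0],[0,0,-25,0],[0,0,-10,0],[0,0,0,0],[0,0,0,0]]]}}

```text
time_s: 11.05
tcp_pos: [0.4883, -0.1175, 0.0352]
ee_rot: [3.141, 0.001, 2.06]
wrist_force: [-0.2, 0.2, 0.4]
width: 0.0853
grip_force: 0.0
```

Call:
{"method": "move_arm", "body": {"increments": [[[0,0,0,0],[0,0,0,0],[0,0,0,0],[0,0,0,0],[0,0,0,0],[0,0,0,0],[0,0,0,0],[0,0,0,0]]], "hand": -1}}

```text
time_s: 12.05
tcp_pos: [0.4878, -0.1172, 0.0349]
ee_rot: [3.141, 0.001, 2.06]
wrist_force: [-1.3, 0.7, 7.9]
width: 0.0344
grip_force: 60.6
```

Call:
{"method": "move_arm", "body": {"increments": [[[0,0,10,0],[0,0,30,0],[0,0,40,0],[0,0,35,0],[0,0,15,0],[0,-20,0,2],[1,-45,0,5],[1,-50,0,6],[1,-55,0,6],[1,-55,0,5],[1,-45,0,3],[1,-32,0,1]]]}}

```text
time_s: 13.55
tcp_pos: [0.4929, -0.4208, 0.1631]
ee_rot: [3.141, -0.001, 2.549]
wrist_force: [0.7, -0.0, -1.8]
width: 0.0346
grip_force: 60.2
```

Call:
{"method": "move_arm", "body": {"increments": [[[0,0,0,0],[0,0,0,0]]]}}

```text
time_s: 13.8
tcp_pos: [0.4932, -0.4182, 0.1634]
ee_rot: [3.141, -0.002, 2.549]
wrist_force: [-1.2, -0.1, -1.4]
width: 0.0349
grip_force: 60.3
```

```bash
python3 look.py bt rim .012 494 -419 70
```

```text
exp px [278. 206.] tcp [ 493.2 -418.2  163.4] yaw [ 1.7996e+02 -1.1000e-01  1.4602e+02]
[ 479.8 -416.7] [65.7 77.4] 146.0 [ 479.8 -417.1] 50.2
```

View pics/bt.png

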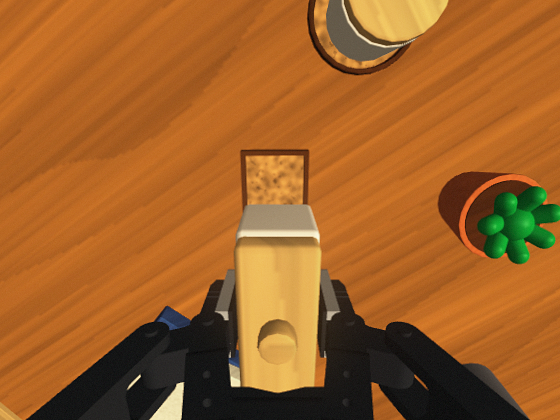

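The view shows the box in line with its tray. The tray's far rim edge is at row 150, columns 241–309, and the lid's far edge at row 237, columns 236–321. I'll compute the offsets in the tool frame.

```bash
cat > off.py <<'E'
from h import *
def tool(pts,st=None):
    st=st or robot.read_state(); c=cam("wrist",st); y=st["ee_rot"][2]
    for uv,z in pts:
        d=plane(c,uv,z)*1e3-st["tcp_pos"][:2]*1e3
        # tool x, tool y offsets (mm), world
        print(uv,"toolx %.1f tooly %.1f"%(d@[np.cos(y),np.sin(y)],d@[np.sin(y),-np.cos(y)]),(d+st["tcp_pos"][:2]*1e3).round(1))
E
python3 - <<'E'
from off import *
tool([((275,150),.012),((241,152),.012),((309,152),.012),((278,237),.1845),((236,240),.1845),((321,240),.1845),((277,330),.1945)])
E
```

```text
(275, 150) toolx 49.3 tooly -2.9 [ 450.9 -392.7]
(241, 152) toolx 47.6 tooly -32.4 [ 435.8 -418.2]
(309, 152) toolx 47.6 tooly 26.6 [ 468.7 -369.2]
(278, 237) toolx 39.1 tooly -0.9 [ 460.4 -396.8]
(236, 240) toolx 37.9 tooly -16.4 [ 452.8 -410.4]
(321, 240) toolx 37.9 tooly 15.1 [ 470.3 -384.2]
(277, 330) toolx 5.6 tooly -1.2 [ 488.1 -415.8]
```

Call:
{"method": "move_arm", "body": {"increments": [[[0,-2,-20,0],[0,0,-30,0],[0,0,-30,0],[0,0,-20,0],[0,0,-12,0],[0,0,-7,0],[0,0,-3,0],[0,0,-1,0],[0,0,0,0],[0,0,0,0]]]}}

```text
time_s: 15.1
tcp_pos: [0.4938, -0.4213, 0.0417]
ee_rot: [-3.141, 0.001, 2.549]
wrist_force: [0.5, -0.8, -1.9]
width: 0.0348
grip_force: 60.3
```

Call:
{"method": "move_arm", "body": {"increments": [[[0,0,-1,0],[0,0,-1,0],[0,0,-1,0],[0,0,0,0],[0,0,0,0]]]}}

```text
time_s: 15.72
tcp_pos: [0.4936, -0.4211, 0.0389]
ee_rot: [-3.142, 0.0, 2.549]
wrist_force: [-1.0, 1.6, 5.4]
width: 0.0344
grip_force: 61.1
```

Call:
{"method": "move_arm", "body": {"increments": [[[0,0,0,0],[0,0,0,0],[0,0,0,0],[0,0,0,0],[0,0,15,0],[0,0,35,0],[0,0,40,0],[0,0,40,0],[0,0,30,0],[0,0,5,0]]], "hand": 1}}

```text
time_s: 16.98
tcp_pos: [0.4946, -0.422, 0.2067]
ee_rot: [-3.14, 0.005, 2.549]
wrist_force: [0.0, -0.3, 0.3]
width: 0.0854
grip_force: 0.0
```

Call:
{"method": "move_arm", "body": {"increments": [[[6,22,0,-2],[12,40,0,-4],[15,52,0,-5],[16,55,0,-5],[16,55,0,-5],[16,55,0,-4],[16,55,0,-3],[16,55,0,-1],[16,54,0,0],[11,38,0,0],[5,16,0,0],[0,0,0,0]]]}}

```text
time_s: 18.48
tcp_pos: [0.6384, 0.0764, 0.2028]
ee_rot: [-3.141, -0.0, 2.044]
wrist_force: [-0.1, -1.1, -1.0]
width: 0.0852
grip_force: 0.0
```

```bash
python3 look.py cad1 lid .07 639 76.5 65
```

```text
exp px [279. 210.] tcp [638.4  76.4 202.8] yaw [-1.7995e+02 -1.0000e-02  1.1710e+02]
[635.   79.2] [52.2 65.8] 117.6 [635.6  78. ] 39.7
```

View pics/cad1.png

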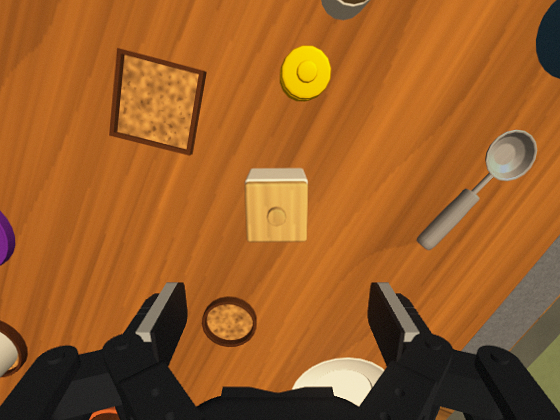

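The caddy lid is square to the jaws, centred at (277,211), and the offset is under 2 mm. I'll descend and grip.

Call:
{"method": "move_arm", "body": {"increments": [[[0,0,-30,0],[0,0,-35,0],[0,0,-35,0],[0,0,-30,0],[0,0,-25,0],[0,0,-10,0],[0,0,0,0],[0,0,0,0]]]}}

```text
time_s: 19.52
tcp_pos: [0.6394, 0.0755, 0.0395]
ee_rot: [3.14, 0.001, 2.042]
wrist_force: [-0.3, -0.4, 0.1]
width: 0.0856
grip_force: 0.0
```

Call:
{"method": "move_arm", "body": {"increments": [[[0,0,0,0],[0,0,0,0],[0,0,0,0],[0,0,0,0],[0,0,0,0],[0,0,0,0],[0,0,0,0]]], "hand": -1}}

```text
time_s: 20.4
tcp_pos: [0.6391, 0.076, 0.0393]
ee_rot: [3.141, 0.001, 2.043]
wrist_force: [-1.1, -1.0, 5.9]
width: 0.0547
grip_force: 65.1
```

Call:
{"method": "move_arm", "body": {"increments": [[[0,0,10,0],[0,0,30,0],[0,0,35,0],[0,0,25,0],[0,0,10,0],[-20,4,0,-2],[-35,6,0,-4],[-40,7,0,-4],[-32,6,0,-3],[-18,3,0,-1],[0,0,0,0],[0,0,0,0]]]}}

```text
time_s: 21.9
tcp_pos: [0.4944, 0.1018, 0.1483]
ee_rot: [3.141, 0.0, 1.799]
wrist_force: [0.8, -0.4, -2.1]
width: 0.0547
grip_force: 64.4
```

```bash
python3 look.py qt rim .012 493.5 102 70
```

```text
exp px [277. 208.] tcp [494.4 101.8 148.3] yaw [1.7997e+02 1.0000e-02 1.0305e+02]
[490.3 116.7] [80.5 51.7] 12.7 [490.4 116.1] 46.9
```

View pics/qt.png

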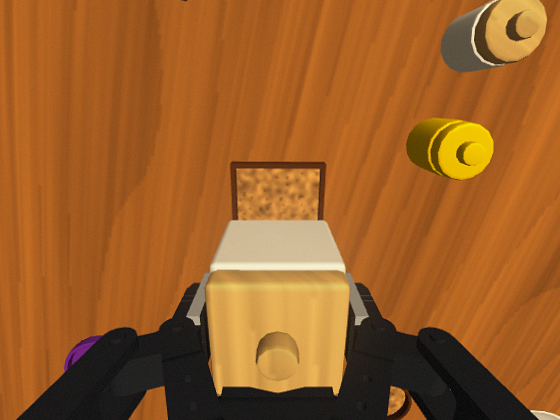

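The caddy is in line with its tray, whose far rim is at row 162, columns 231–326 (12.7° again). The lid's far edge is at row 272, columns 208–349.

```bash
python3 - <<'E'
from off import *
tool([((278.5,162),.012),((231,163),.012),((326,163),.012),((278,272),.179)])
E
```

```text
(278.5, 162) toolx 40.3 tooly 0.3 [485.7 141.2]
(231, 163) toolx 39.5 tooly -39.1 [447.5 131.5]
(326, 163) toolx 39.5 tooly 39.6 [524.2 149.3]
(278, 272) toolx 29.2 tooly -0.6 [487.3 130.1]
```

Call:
{"method": "move_arm", "body": {"increments": [[[0,0,-20,0],[0,0,-30,0],[0,0,-25,0],[0,0,-15,0],[0,0,-8,0],[0,0,-4,0],[0,0,-1,0],[0,0,0,0],[0,0,0,0]]]}}

```text
time_s: 23.08
tcp_pos: [0.4939, 0.102, 0.0457]
ee_rot: [3.141, 0.0, 1.798]
wrist_force: [0.8, 0.2, -1.9]
width: 0.0553
grip_force: 64.3
```

Call:
{"method": "move_arm", "body": {"increments": [[[0,0,-1,0],[0,0,-1,0],[0,0,0,0],[0,0,0,0]]]}}

```text
time_s: 23.58
tcp_pos: [0.4936, 0.1019, 0.0433]
ee_rot: [-3.142, -0.0, 1.798]
wrist_force: [0.2, -0.4, -2.4]
width: 0.0551
grip_force: 64.3
```

Call:
{"method": "move_arm", "body": {"increments": [[[0,0,-1,0],[0,0,0,0],[0,0,0,0]]]}}

```text
time_s: 23.95
tcp_pos: [0.4936, 0.1019, 0.0432]
ee_rot: [3.141, 0.0, 1.798]
wrist_force: [-3.9, -0.3, 13.7]
width: 0.0551
grip_force: 66.2
```

Call:
{"method": "move_arm", "body": {"increments": [[[0,0,0,0],[0,0,0,0],[0,0,0,0],[0,0,0,0],[0,0,15,0],[0,0,35,0],[0,0,40,0],[0,0,40,0],[0,0,22,0],[0,0,5,0]]], "hand": 1}}

```text
time_s: 25.2
tcp_pos: [0.4945, 0.102, 0.2015]
ee_rot: [3.138, 0.001, 1.798]
wrist_force: [0.2, -0.4, 0.1]
width: 0.0853
grip_force: 0.0
```

Call:
{"method": "move_arm", "body": {"increments": [[[14,20,0,-3],[22,32,0,-5],[28,40,0,-5],[26,37,0,-4],[16,23,0,-2],[8,11,0,-1],[0,0,0,0],[0,0,0,0]]]}}

```text
time_s: 26.2
tcp_pos: [0.607, 0.2644, 0.1988]
ee_rot: [-3.14, 0.001, 1.449]
wrist_force: [-0.2, -0.1, -0.4]
width: 0.0855
grip_force: 0.0
```

```bash
python3 look.py pot1 lid .058 608 265.5 35
```

```text
exp px [279. 205.] tcp [607.  264.4 198.8] yaw [-1.7993e+02  4.0000e-02  8.3040e+01]
[608.4 270.2] [50.2 37.9] 83.1 [608.4 270.1] 25.3
```

View pics/pot1.png

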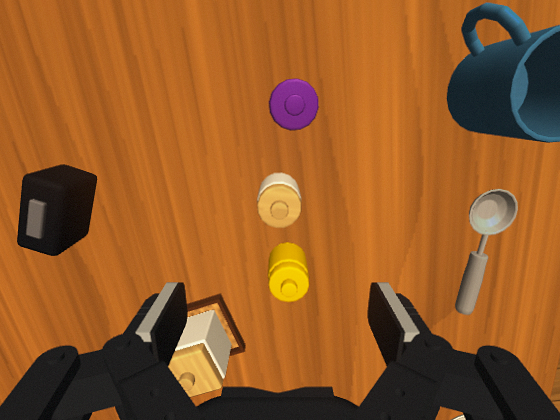

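The pot lid is at (279,207), about (608, 264.5), with purple (294,104) and yellow (288,275) clear of the finger paths. I'll descend and grip.

Call:
{"method": "move_arm", "body": {"increments": [[[0,0,-30,0],[0,0,-35,0],[0,0,-35,0],[0,0,-30,0],[0,0,-25,0],[0,0,-9,0],[0,0,0,0],[0,0,0,0]]]}}

```text
time_s: 27.25
tcp_pos: [0.6084, 0.2651, 0.0366]
ee_rot: [3.14, -0.001, 1.449]
wrist_force: [0.9, 0.5, -0.4]
width: 0.0852
grip_force: 0.0
```

Call:
{"method": "move_arm", "body": {"increments": [[[0,0,0,0],[0,0,0,0],[0,0,0,0],[0,0,0,0],[0,0,0,0],[0,0,0,0],[0,0,0,0],[0,0,0,0]]], "hand": -1}}

```text
time_s: 28.25
tcp_pos: [0.608, 0.2651, 0.0361]
ee_rot: [3.141, -0.001, 1.449]
wrist_force: [-0.3, -0.1, 5.6]
width: 0.04
grip_force: 60.3
```

Call:
{"method": "move_arm", "body": {"increments": [[[0,0,10,0],[0,0,30,0],[0,0,35,0],[0,0,25,0],[0,0,10,0],[3,-20,0,0],[6,-40,0,0],[7,-50,0,0],[7,-50,0,0],[7,-50,0,0],[7,-50,0,0],[7,-48,0,0]]]}}

```text
time_s: 29.75
tcp_pos: [0.6506, -0.0457, 0.144]
ee_rot: [-3.139, 0.0, 1.448]
wrist_force: [-0.0, -0.2, -1.2]
width: 0.0403
grip_force: 60.7
```

Call:
{"method": "move_arm", "body": {"increments": [[[5,-35,0,0],[2,-16,0,0],[0,0,0,0],[0,0,0,0]]]}}

```text
time_s: 30.25
tcp_pos: [0.6582, -0.0928, 0.1449]
ee_rot: [-3.141, -0.001, 1.45]
wrist_force: [0.6, 0.9, -1.1]
width: 0.0399
grip_force: 60.7
```

```bash
python3 look.py pt rim .012 659 -93.8 70
```

```text
exp px [279. 210.] tcp [658.2 -92.8 144.9] yaw [-1.7995e+02 -3.0000e-02  8.3090e+01]
[660.7 -90.5] [59.4 65.5] 170.1 [660.  -94.2] 33.7
```

View pics/pt.png

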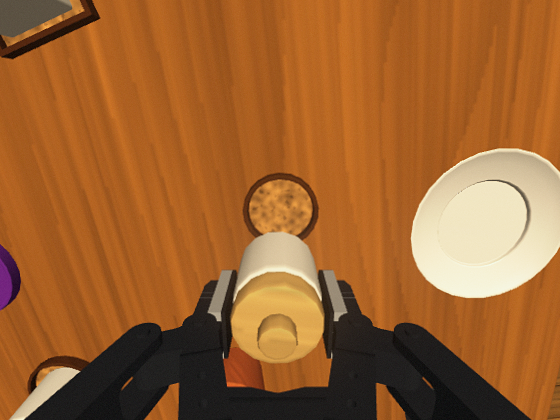

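The pot is upright over its tray. The tray is centred at (281,208) px, about (660, -94), with a radius of 33.7 mm as expected.

Call:
{"method": "move_arm", "body": {"increments": [[[1,-1,-20,0],[0,0,-30,0],[0,0,-25,0],[0,0,-15,0],[0,0,-8,0],[0,0,-4,0],[0,0,-1,0],[0,0,0,0],[0,0,0,0]]]}}

```text
time_s: 31.42
tcp_pos: [0.6599, -0.0952, 0.0428]
ee_rot: [3.141, 0.0, 1.449]
wrist_force: [-0.3, -0.6, -2.1]
width: 0.0394
grip_force: 60.7
```

Call:
{"method": "move_arm", "body": {"increments": [[[0,0,-1,0],[0,0,-1,0],[0,0,0,0],[0,0,0,0]]]}}

```text
time_s: 31.92
tcp_pos: [0.6596, -0.0951, 0.0403]
ee_rot: [-3.142, -0.0, 1.449]
wrist_force: [0.3, 0.5, -1.1]
width: 0.0399
grip_force: 60.9
```

Call:
{"method": "move_arm", "body": {"increments": [[[0,0,-1,0],[0,0,0,0],[0,0,0,0]]]}}

```text
time_s: 32.3
tcp_pos: [0.6597, -0.0951, 0.0401]
ee_rot: [3.141, 0.0, 1.449]
wrist_force: [-2.4, 0.7, 6.7]
width: 0.04
grip_force: 61.8
```

Call:
{"method": "move_arm", "body": {"increments": [[[0,0,0,0],[0,0,0,0],[0,0,0,0],[0,0,0,0],[0,0,15,0],[0,0,35,0],[0,0,40,0],[0,0,40,0],[0,0,40,0],[0,0,30,0],[0,0,0,0]]], "hand": 1}}

```text
time_s: 33.67
tcp_pos: [0.661, -0.0954, 0.2432]
ee_rot: [3.136, 0.001, 1.449]
wrist_force: [-0.1, -0.4, -1.1]
width: 0.0855
grip_force: 0.0
```

Call:
{"method": "move_arm", "body": {"increments": [[[-20,20,0,0],[-30,40,0,0],[-40,50,0,0],[-45,50,0,0],[-45,50,0,0],[-45,50,0,0],[-40,50,0,0],[-30,40,0,0],[-20,20,0,0],[0,0,0,0],[0,0,0,0]]]}}

```text
time_s: 35.05
tcp_pos: [0.3563, 0.2616, 0.2392]
ee_rot: [3.142, 0.0, 1.449]
wrist_force: [0.9, 0.6, 0.5]
width: 0.0854
grip_force: 0.0
```

```bash
python3 - <<'E'
from h import *
t=robot.capture("top"); s=robot.capture("scene"); np.save("top1",t)
a=cv2.resize(t[130:285,140:450],(800,400),interpolation=cv2.INTER_CUBIC); save(a,"fin_top.png")
save(cv2.resize(s[90:390,90:430],(680,600),interpolation=cv2.INTER_CUBIC),"fin_scene.png")
E
```

```text
(no output)
```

View pics/fin_top.png

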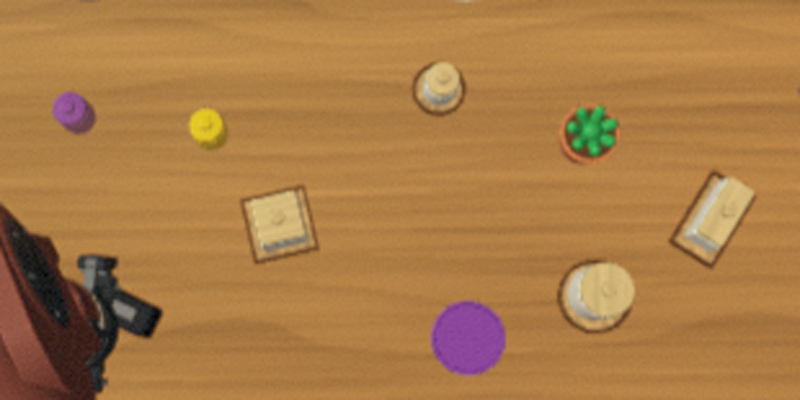

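View pics/fin_scene.png

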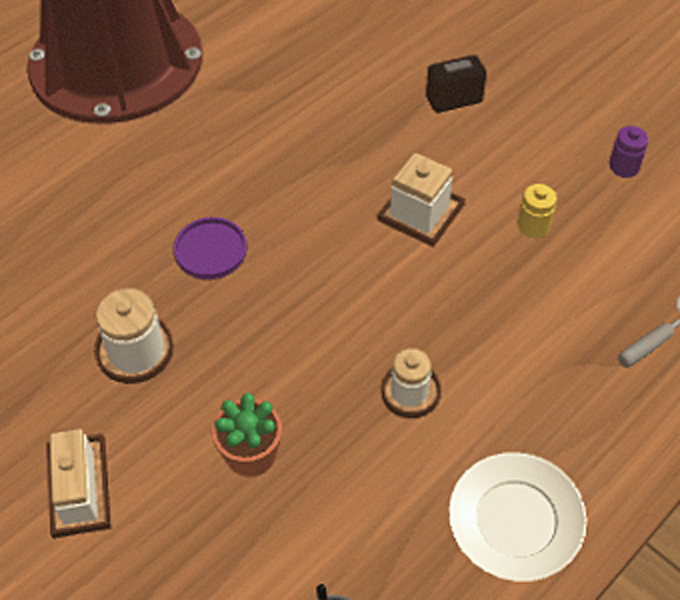

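All four containers stand upright inside their own trays (scene crop: canister (130,345), box (75,480), pot (411,385), caddy (421,200)). The clock and succulent haven't moved.

```bash
python3 -c "
from rig import robot
print(robot.close_job())"
```

```text
the job is handed in; nothing more can be done
None
```

The job is handed in: the final pictures show the canister, pot, caddy and box each upright in their own tray and in line with it, the clock and succulent where they stood, after about 35 s of the 112 s allowed.

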